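# Draw the gate of a casting fixture home with its cam lock

## Task

Take the screwdriver from its stand, seat its blade in the slot of the cam disc on the metal fixture and turn the disc clockwise, so that the cam draws the white gate in until it sits firmly on its rubber seal: stop when it comes tight, without overtightening and crushing the seal. Then stand the screwdriver back in its stand. Do the drawing with the cam alone (do not push on the gate), press lightly, and leave the other things on the bench where they are.

Things in the scene. Friction and masses are not known exactly. Their poses are not given: they have to be found in the camera images.
- fixture: aluminium fixture screwed to the bench: housing 60 x 52 mm, top 36 mm high, on a 92 x 100 mm base plate 6 mm thick. Origin: on the bench, on the cam's vertical axis. Its y axis is the bolt axis (bolt centre 20 mm high) and points from the cam to the gate; its top plate has a 41 mm round hole over the cam
- cam: steel cam disc, 39 mm across, in the hole of the fixture's top; turns on the vertical axis only. Origin on that axis, 20 mm above the bench. Its y axis runs along the slot. At its open end stop the slot is parallel to the fixture's y axis; it starts 0 to 0.1 rad clockwise of it and turns clockwise seen from above, to 1.6 rad at most. Pivot friction about 0.2 N m; it stays where it is left
- cam_slot (a point): middle of the mouth of the slot in the cam disc, 37 mm above the bench, axes as the cam's. Slot 5 mm wide (across its x), 5 mm deep, right across the disc along its y
- gate: white plate 76 mm wide, 12 mm thick, 44 mm high, standing on the base plate between two low guides, about 1.5 mm clear of the seal at first. Its steel bolt is already inside the housing. The bolt is screwed in by an unknown amount (over a range of 3 mm), so the cam comes tight anywhere from about 0.4 to 1.0 rad from its open end stop. Origin: centre of its underside
- seal: two upright black rubber strips, 26 mm high, on the fixture's face towards the gate, springy (60 N per mm together). Moment about the cam's axis, felt between small turns: 0.13 to 0.18 N m while the gate is free, 0.23 to 0.28 as it meets the seal, 0.36 to 0.46 well tight (about 15 to 30 N on the seal); past 0.5 the seal is soon crushed. In motion it feels some 0.05 to 0.1 more
- stand: grey block 60 x 60 mm on a 70 mm foot, 92 mm high, fixed, with an upright 24 mm hole in its middle, 48 mm deep. Origin: centre of its underside. Glass-clear tanks up to 120 mm high stand close behind it and the fixture
- driver: stubby flat-blade screwdriver, 121 mm long, 0.1 kg, standing blade down in the stand, its shoulder resting on the stand's top. Origin: middle of the blade's tip edge, 45 mm above the bench at first; z points up to the handle. Blade 16 mm wide (along y), 3 mm thick (along x), 8 mm long; shaft 8 mm; square shoulder 31 mm, 47 to 52 mm from the tip; black handle 24 mm square, flats square to x and y, 52 to 118 mm from the tip
- driver_grip (a point): point in the handle's middle, 95 mm above the blade's tip: a good place to grasp, on either pair of flats
- petri_dish: bystander: closed round petri dish, 92 mm across, 15 mm high; origin: centre of its underside
- beaker: bystander: clear 100 ml beaker, 67 mm across, 83 mm high; origin: centre of its underside
- timer: bystander: small white timer, 64 x 66 x 19 mm; origin: centre of its underside
- tape_roll: bystander: roll of white tape lying flat, 53 mm across, 19 mm high; origin: centre of its underside
- bottle: bystander: small reagent bottle with a screw cap, 60 mm across, 105 mm high; origin: centre of its underside
- marker: bystander: marker pen lying down, 134 mm long, 12 mm thick; origin: centre of its underside

How it is judged:
By the outcome, as a careful person would: the job done as asked, in the order asked, and still so for the second after the job is handed in, with the robot touching nothing.
It also fails if it takes over 58 s, if anything falls off the work surface, if the arm or the gripper's body presses on something with over 40 N, if the wrist force passes 120 N, or if a joint passes its speed limit or range.

## Robot

A 6-joint arm with a two-finger parallel gripper is mounted at the origin on a cart in front of the work surface, level with it; the furniture and walls round the work are solid. World frame = base frame: x ahead of the robot, y to its left, z up, the work surface at z = 0. Lengths are in m, angles in degrees, forces in N, time in s.
With the tool pointing down it reaches from about 0.325 to 0.85 m from the base axis. Payload 15.5 kg.
Tool frame: the origin (TCP) lies at the very end of the fingers, on their centre line; the grasp point (between the pads) lies arm.grip_depth behind it (arm.grip_depth is the distance from the TCP to the grasp point, in m); z points along the fingers, y is the direction in which the jaws open and shut (so a half turn about z gives the same grasp; the last joint's range is limited). The gripper opens to 91 mm and grips with 3 to 60 N. Pads are 32 mm wide; open, the fingers measure 118 mm over their backs; the gripper's body (76 mm by 178 mm) begins 60 mm behind the grasp point.
Start: joints at [60.017, 28.281, 77.091, -0, 74.628, -5.472], TCP at [0.259, 0.569, 0.214] pointing down, gripper open.
Joint ranges: [-166.48, 166.48], [-47.26, 123.95], [12.59, 153.08], [-70.14, 250.14], [6.76, 159.57], [-176.63, 176.63]. Speed limits (degrees/s): [108.29, 108.29, 147.25, 172.46, 172.46, 172.46].

## Interface

Orientations are given as a 3x3 rotation matrix whose columns are the frame's x, y, z axes.
In Python, from rig import arm gives the robot as it stands. Calls block until the motion is done:
- arm.move_to(position, orientation): joint-space move of the TCP to a pose.
- arm.move_l(position, orientation=None, feed=0.15): straight line of the TCP; orientation=None keeps the orientation; feed is the mean speed in m/s.
- arm.move_joints(angles): joint-space move.
- arm.grip(opening): finger opening in m; the grip force is fixed at half the most; returns when the fingers have stopped.
- arm.sleep(seconds).
- arm.solve_ik(position, orientation): joint angles nearest the present ones, or None.
- arm.snapshot(name): name is "scene" or "top"; returns the picture (384x512x3 uint8, red, green, blue); there is no depth.
- arm.get_calibration(name): a dict with "intrinsics" (3x3 intrinsics, pixels), "cam_to_world" (4x4, takes a point from camera to world coordinates). Camera axes: x right, y down, z forward; pixel columns grow to the right and rows downward; lengths in m; the calibration is good to about 2 mm. A picture is of the moment at which its call begins. get_calibration takes no time and is no camera call.
A pose or a line that the arm cannot do raises arm.Unreachable and nothing moves.
- arm.sign_off(): hands the job in, once; it reports no verdict.
Readings, each from a call of its own:
- arm.current_t(): time.
- arm.current_joint_positions(): joint angles.
- arm.current_dq(): joint speeds.
- arm.current_tau(): joint torques, N m.
- arm.current_ee_pos(): TCP position.
- arm.current_tool_rot(): TCP orientation.
- arm.current_force(): force on the tool from outside, world axes, zero at the start.
- arm.current_torque(): the same for the moment, N m.
- arm.current_width(): finger opening in m.
Only numpy, scipy, OpenCV 4.12 (cv2) and the standard library are available. Lean on these libraries where they do the work, as an engineer would, in place of code of your own. Each camera call takes 0.05 s, during which the arm holds its last target. There are 200 camera calls.

## Working session

There is one attempt and no reset: what is moved stays moved. The work goes in short steps, each a Python script; the robot and the scene stay as the last script left them, time stands still between calls to the robot, and variables do not carry over. Pictures are saved under pics/ and viewed, about 8 in all and at most 12, crops included, and the job is handed in when it is done.

```bash
mkdir -p pics; ls; python3 - <<'E'
from rig import arm
import cv2,numpy as np
for n in("scene","top"):
    im=arm.snapshot(n); cv2.imwrite(f"pics/{n}0.png",cv2.resize(im[:,:,::-1],(800,600),interpolation=cv2.INTER_CUBIC)); np.save(f"pics/{n}0.npy",im)
    c=arm.get_calibration(n); print(n,c["intrinsics"].round(1).tolist(),c["cam_to_world"].round(3).tolist())
print(arm.grip_depth,arm.current_t(),arm.current_force(),arm.current_torque(),arm.current_tool_rot().round(3).tolist())
E
```

```text
pics
scene [[378.9, 0.0, 254.8], [0.0, 378.9, 192.3], [0.0, 0.0, 1.0]] [[0.487, -0.424, 0.764, -0.543], [-0.873, -0.24, 0.424, -0.555], [0.003, -0.873, -0.487, 0.773], [0.0, 0.0, 0.0, 1.0]]
top [[450.9, 0.0, 257.8], [0.0, 450.9, 199.1], [0.0, 0.0, 1.0]] [[0.207, -0.912, 0.355, -0.151], [-0.978, -0.19, 0.084, -0.152], [-0.009, -0.365, -0.931, 1.781], [0.0, 0.0, 0.0, 1.0]]
0.0188 0.1 [ 0.26500074 -0.25342276  0.62645946] [-0.04219192 -0.00720548 -0.02316688] [[-0.91, 0.415, -0.001], [0.415, 0.91, -0.001], [0.0, -0.001, -1.0]]
```

View pics/scene0.png

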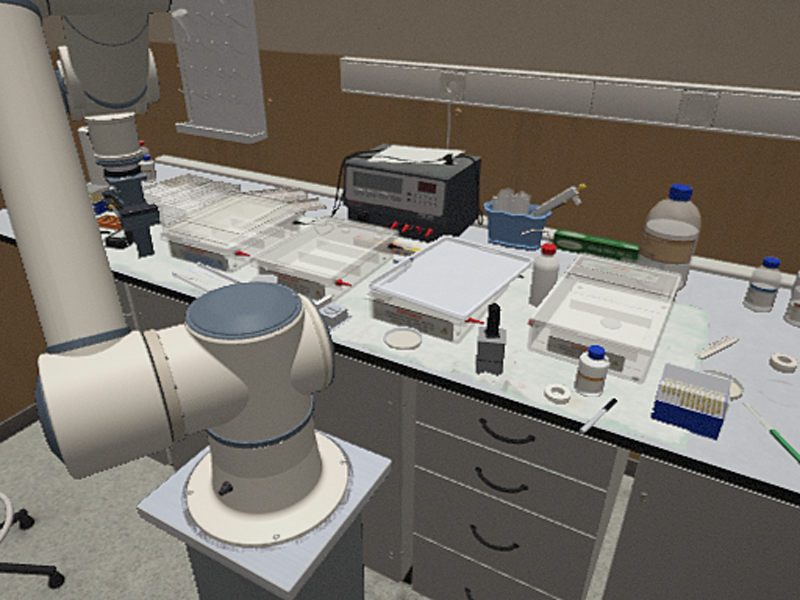

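View pics/top0.png

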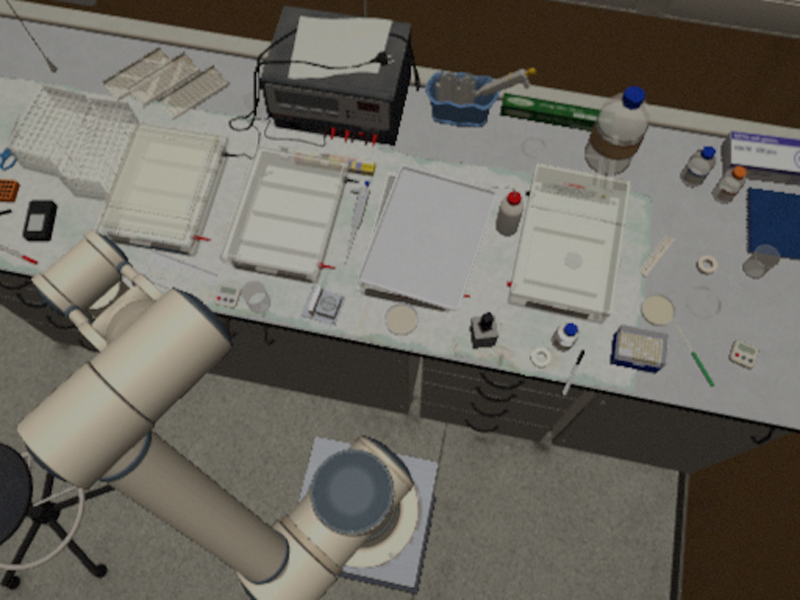

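The top view (800x600 scale) shows the fixture at about (325,303) and the stand with the driver at (485,330). In the scene view the stand is at (490,350) and the fixture, partly hidden, at (330,312). Next I'll zoom in on both.

```bash
python3 - <<'E'
from rig import arm
import cv2,numpy as np
def crop(im,x,y,w,h): return cv2.resize(im[y:y+h,x:x+w,::-1],(400,300),interpolation=cv2.INTER_CUBIC)
# average several frames
T=np.mean([arm.snapshot("top").astype(float) for _ in range(6)],0); S=np.mean([arm.snapshot("scene").astype(float) for _ in range(3)],0)
np.save("pics/T.npy",T);np.save("pics/S.npy",S)
T8=T.clip(0,255).astype('u1');S8=S.clip(0,255).astype('u1')
a=crop(T8,188,176,40,30);b=crop(T8,290,194,40,30);c=crop(S8,192,182,40,30);d=crop(S8,290,188,72,54)
cv2.imwrite("pics/crops.png",np.vstack([np.hstack([a,b]),np.hstack([c,d])]))
E
```

```text
(no output)
```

View pics/crops.png

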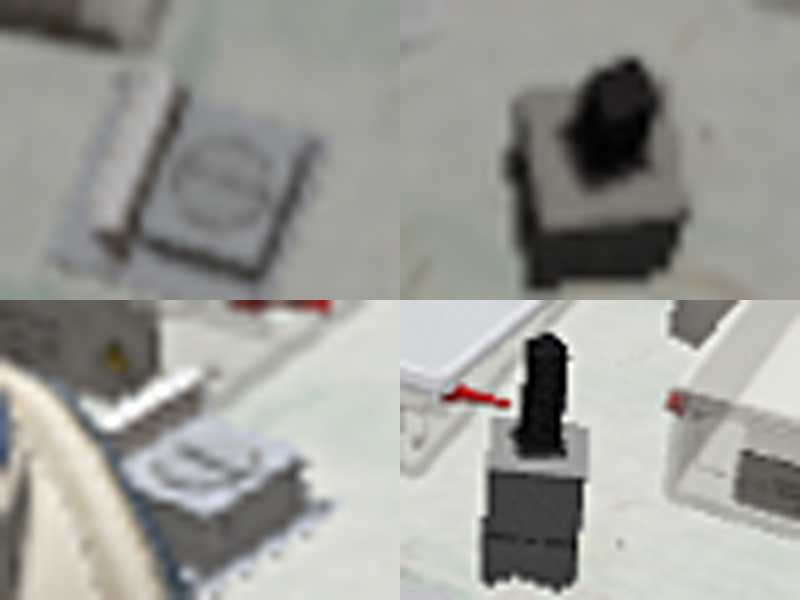

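```bash
cat > h.py <<'E'
from rig import arm
import numpy as np, cv2
from scipy.spatial.transform import Rotation as R
CAL={n:arm.get_calibration(n) for n in("scene","top")}
def ray(n,uv):
    c=CAL[n];M=c["cam_to_world"];d=np.linalg.inv(c["intrinsics"])@[uv[0],uv[1],1]
    return M[:3,3],M[:3,:3]@d
def plane(n,uv,z):
    o,d=ray(n,uv);return (o+d*(z-o[2])/d[2])
def proj(n,p):
    c=CAL[n];M=c["cam_to_world"];q=c["intrinsics"]@(M[:3,:3].T@(np.asarray(p)-M[:3,3]));return q[:2]/q[2]
def rot(yaw): # tool down, tool y at world angle yaw(rad)
    y=np.array([np.cos(yaw),np.sin(yaw),0]);z=np.array([0,0,-1.]);return np.column_stack([np.cross(y,z),y,z])
E
python3 - <<'E'
from h import *
L=lambda x,y,ox,oy,s=10:((x+.5)/s-.5+ox,(y+.5)/s-.5+oy)
A=lambda x,y:L(x,y,188,176);B=lambda x,y:L(x,y,290,194);C=lambda x,y:L(x,y,192,182);D=lambda x,y:L(x,y,290,188,400/72)
p=lambda t,v:print(t,v[:2].round(4))
p("cam top",plane("top",A(222,182),.036));p("cam scene",plane("scene",C(205,163),.036))
q=[plane("top",A(*c),.036) for c in((193,97),(322,140),(262,275),(140,238))]
for v in q:p("house",v)
p("housec",np.mean(q,0))
for i in range(4): 
    d=q[(i+1)%4]-q[i];print(np.linalg.norm(d).round(4),np.degrees(np.arctan2(d[1],d[0])).round(1))
s=[plane("top",A(*c),.037) for c in((175,172),(270,190))];d=s[0]-s[1];print("slot",np.degrees(np.arctan2(d[1],d[0])))
g=[plane("top",A(*c),.05) for c in((92,230),(152,70))];d=g[1]-g[0];print("gate",np.linalg.norm(d),np.degrees(np.arctan2(d[1],d[0])))
s=[plane("scene",C(*c),.037) for c in((180,145),(240,172))];d=s[0]-s[1];print("slot sc",np.degrees(np.arctan2(d[1],d[0])))
q=[plane("top",B(*c),.092) for c in((115,95),(278,92),(285,215),(135,228))]
for v in q:p("stand",v)
p("standc",np.mean(q,0))
p("drv top",plane("top",B(228,80),.164));p("drv scene",plane("scene",D(145,38),.164))
q=[plane("scene",D(*c),.092) for c in((90,120),(187,125),(183,177),(90,172))];p("stand sc c",np.mean(q,0))
# slot darkness
T=np.load("pics/T.npy").mean(2);c=np.array(A(222,182));im=cv2.resize(T[176:206,188:228].astype('f4'),(400,300),interpolation=cv2.INTER_CUBIC)
yy,xx=np.mgrid[:300,:400];m=np.hypot(xx-222,yy-182)<40;w=np.where(m,np.clip(np.median(im[m])-im,0,None),0)
w[w<.35*w.max()]=0
P=np.array([plane("top",A(x,y),.037)[:2] for x,y in zip(xx[w>0],yy[w>0])]);W=w[w>0]
mu=np.average(P,0,W);e,V=np.linalg.eigh(np.cov(P.T,aweights=W));print("slotfit",mu,e,np.degrees(np.arctan2(V[1,1],V[0,1])))
# black mask of driver
k=cv2.resize(T[194:224,290:330].astype('f4'),(400,300),interpolation=cv2.INTER_CUBIC)
print("reach",[arm.solve_ik([*mu,.12],rot(np.radians(a))) is not None for a in range(-180,180,30)])
E
```

```text
cam top [0.4968 0.206 ]
cam scene [0.4922 0.2102]
house [0.5318 0.2274]
house [0.5238 0.1696]
house [0.4599 0.1795]
house [0.4655 0.2332]
housec [0.4952 0.2024]
0.0584 -97.8
0.0647 171.1
0.054 84.0
0.0666 -5.0
slot 90.32664296554577
gate 0.07507321524754654 -4.745472856778425
slot sc 79.65215224275498
stand [ 0.5117 -0.1737]
stand [ 0.5263 -0.2373]
stand [ 0.4753 -0.2484]
stand [ 0.4578 -0.1912]
standc [ 0.4928 -0.2126]
drv top [ 0.4984 -0.2141]
drv scene [ 0.4977 -0.205 ]
stand sc c [ 0.4914 -0.2088]
slotfit [0.49736045 0.20730941] [2.51765284e-05 1.42637151e-04] 75.26122555568561
reach [True, True, True, True, True, True, True, True, True, True, True, True]
```

```bash
python3 - <<'E'
from h import *
T=np.load("pics/T.npy");S=np.load("pics/S.npy")
def crop(im,x,y,w,h,g):
    k=255*(im[y:y+h,x:x+w,::-1].clip(0,255)/255)**g; k=k/k.max()*255
    return cv2.resize(k.astype('u1'),(400,300),interpolation=cv2.INTER_CUBIC)
cv2.imwrite("pics/drv.png",np.vstack([np.hstack([crop(T,298,196,20,15,.4),crop(S,298,188,36,27,.4)]),np.hstack([crop(T,200,188,20,15,1.5),crop(S,204,191,20,15,1.5)])]))
E
```

```text
(no output)
```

View pics/drv.png

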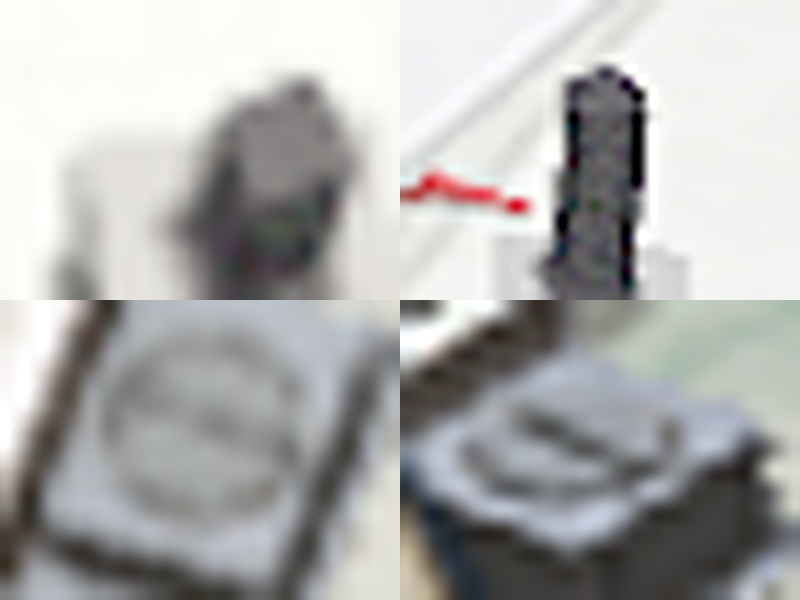

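The enlarged top view shows the handle top as a rotated square: corners (305,80), (350,160), (280,200), (235,125). The slot runs (115,85)-(295,150) in the top crop and (115,108)-(240,170) in the scene crop.

```bash
python3 - <<'E'
from h import *
L=lambda x,y,ox,oy,s=20:((x+.5)/s-.5+ox,(y+.5)/s-.5+oy)
ang=lambda d:np.degrees(np.arctan2(d[1],d[0])).round(1)
q=[plane("top",L(x,y,298,196),.163) for x,y in((305,80),(350,160),(280,200),(235,125))]
print("handle top",np.mean(q,0)[:2].round(4),[ (ang(q[(i+1)%4]-q[i]),np.linalg.norm(q[(i+1)%4]-q[i]).round(3)) for i in range(4)])
s=[plane("top",L(x,y,200,188),.037) for x,y in((115,85),(295,150))];print("slot top",ang(s[0]-s[1]),np.mean(s,0)[:2].round(4),"circ",plane("top",L(204,127,200,188),.037)[:2].round(4))
s=[plane("scene",L(x,y,204,191),.037) for x,y in((115,108),(240,170))];print("slot sc",ang(s[0]-s[1]),np.mean(s,0)[:2].round(4),"circ",plane("scene",L(171,138,204,191),.037)[:2].round(4))
s=(400/36)
a=plane("scene",L(205,85,298,188,s),.163);print("handle sc",a[:2].round(4), "mid", plane("scene",L(203,140,298,188,s),.14)[:2].round(4))
E
```

```text
handle top [ 0.4945 -0.2141] [(np.float64(-142.5), np.float64(0.018)), (np.float64(132.6), np.float64(0.016)), (np.float64(39.3), np.float64(0.017)), (np.float64(-44.3), np.float64(0.017))]
slot top 80.8 [0.498  0.2061] circ [0.4959 0.2057]
slot sc 77.1 [0.4939 0.2098] circ [0.4936 0.211 ]
handle sc [ 0.4951 -0.2071] mid [ 0.5026 -0.2056]
```

```bash
python3 - <<'E'
from h import *
r=np.radians; P=[.4955,-.2105]
for a in (41,131,-49,-139): print(a,np.round(arm.solve_ik([*P,.2],rot(r(a))),0)[[0,5]])
for a in (-10,170,-70,110,80,-100,20,-160): print('fix',a,np.round(arm.solve_ik([.4955,.208,.12],rot(r(a))),0)[[0,5]])
arm.grip(.06)
arm.move_to([*P,.24],rot(r(41)))
print(arm.current_t(),arm.current_joint_positions().round(0))
arm.move_l([*P,.125],feed=.12)
print(arm.current_t(),arm.current_force().round(2))
arm.grip(.0);print(arm.current_width(),arm.current_force().round(2),arm.current_t())
E
```

```text
41 [-29. -70.]
131 [ -29. -160.]
-49 [-29.  20.]
-139 [-29. 110.]
fix -10 [16. 26.]
fix 170 [  16. -154.]
fix -70 [16. 86.]
fix 110 [ 16. -94.]
fix 80 [ 16. -64.]
fix -100 [ 16. 116.]
fix 20 [16. -4.]
fix -160 [ 16. 176.]
4.0667 [-29.  20.  87.   0.  73. -70.]
5.175 [-0.47 -0.78 -0.34]
0.025656277914429895 [ 0.47 -0.12  2.83] 5.7917
```

```bash
python3 - <<'E'
from h import *
r=np.radians; P=[.4955,-.2105]
arm.grip(.05); arm.move_to([*P,.125],rot(r(-49))); arm.grip(0.)
print(arm.current_width(),arm.current_force().round(2),arm.current_torque().round(3))
arm.move_l([*P,.21],feed=.1)
print(arm.current_width(),arm.current_force().round(2),arm.current_torque().round(3),arm.current_t())
def crop(im,x,y,w,h):
    return cv2.resize(im[y:y+h,x:x+w,::-1],(400,600),interpolation=cv2.INTER_CUBIC)
T=np.mean([arm.snapshot("top") for _ in range(2)],0).astype('u1');S=np.mean([arm.snapshot("scene") for _ in range(4)],0).astype('u1')
u=proj("scene",[*P,.16]).astype(int);v=proj("top",[*P,.16]).astype(int);print(u,v)
cv2.imwrite("pics/lift.png",np.hstack([crop(S,u[0]-16,u[1]-20,32,48),crop(T,v[0]-20,v[1]-30,40,60)]))
E
```

```text
0.024079016671284294 [1.26 1.14 0.45] [-0.031  0.111  0.035]
0.02427464375113166 [-0.98 -0.05 -0.93] [-0.097  0.134  0.028] 9.325
[316 196] [311 202]
```

View pics/lift.png

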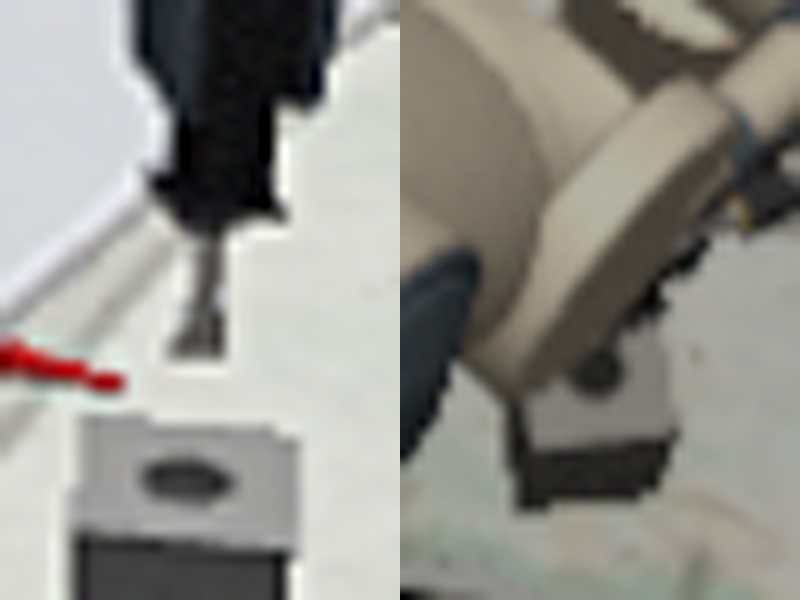

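The lift view shows the blade spread wide across the scene view at (172-222, 345), so the blade's width lies along the present jaw direction. I'll set it back and regrip across the thin direction, then hover over the fixture.

```bash
python3 - <<'E'
from h import *
r=np.radians; P=[.4955,-.2105]
print("tip bias sc: proj",proj("scene",[*P,.1298]),"obs",(300+197.5/12.5-.5,176+355.5/12.5-.5))
print("hole",plane("scene",(300+185.5/12.5-.5,176+480.5/12.5-.5),.092)[:2])
for z in(0,.12):print("tank corner",z,plane("top",(203.5,180),z)[:2], plane("top",(208,176),z)[:2])
arm.move_l([*P,.125],feed=.08); print(arm.current_force().round(2))
arm.grip(.05); arm.move_to([*P,.125],rot(r(41))); arm.grip(0.)
print(arm.current_width(),arm.current_t())
arm.move_l([*P,.25],feed=.2)
F=[.4955,.208]
arm.move_to([*F,.20],rot(r(-10)))
print(arm.current_t(),arm.current_width(),arm.current_joint_positions().round(0),arm.current_ee_pos().round(4),arm.current_force().round(2),arm.current_torque().round(3))
T=np.mean([arm.snapshot("top") for _ in range(2)],0).astype('u1');S=np.mean([arm.snapshot("scene") for _ in range(4)],0).astype('u1')
np.save("pics/T2.npy",T);np.save("pics/S2.npy",S)
def crop(im,x,y,w,h): return cv2.resize(im[y:y+h,x:x+w,::-1],(400,600),interpolation=cv2.INTER_CUBIC)
u=proj("scene",[*F,.08]).astype(int);v=proj("top",[*F,.08]).astype(int);print(u,v)
cv2.imwrite("pics/fix.png",np.hstack([crop(S,u[0]-16,u[1]-28,32,48),crop(T,v[0]-16,v[1]-24,32,48)]))
E
```

```text
tip bias sc: proj [316.18228519 204.12415439] obs (315.3, 203.94)
hole [ 0.49313468 -0.20815321]
tank corner 0 [0.56682285 0.25553532] [0.58914182 0.24116592]
tank corner 0.12 [0.5184757  0.22807261] [0.53929047 0.21467165]
[ 0.03 -0.93 -0.39]
0.02381805231494132 13.3917
15.725 0.023786766688840947 [16. 22. 91. -0. 67. 26.] [0.4957 0.2074 0.1997] [-0.04  0.33 -1.34] [-0.103  0.047 -0.003]
[212 187] [208 189]
```

View pics/fix.png

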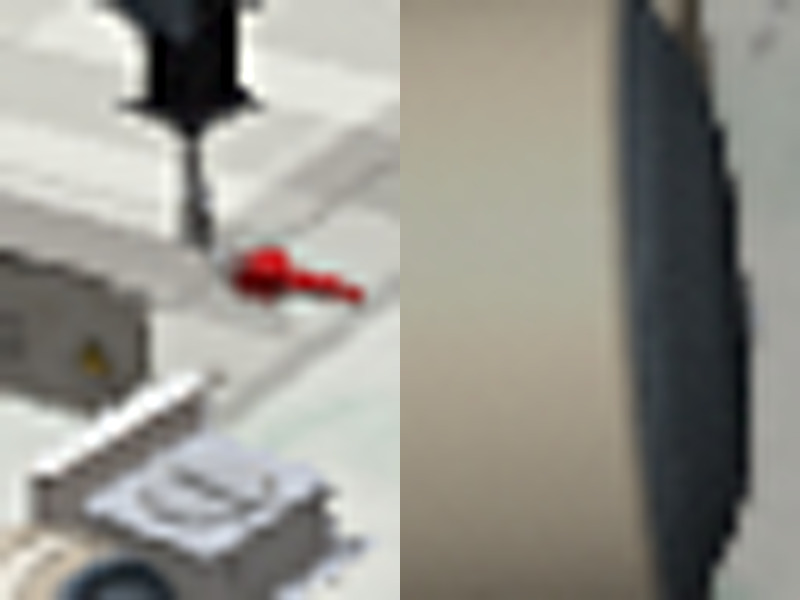

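The scene crop shows the blade tip at (200,247) and the slot running (180,472)-(232,503), centre about (205,488). I'll use the tip's known position to remove the camera bias.

```bash
python3 - <<'E'
from h import *
U=lambda x,y:np.array([196+(x+.5)/12.5-.5,159+(y+.5)/12.5-.5])
p=arm.current_ee_pos();print(p.round(4),arm.current_force().round(2))
print("base corner",plane("scene",U(235,415),0)[:2])
pt=proj("scene",[p[0],p[1],p[2]-.0802]);b=U(200,247)-pt;print("bias",b)
for c in((205,488),(180,472),(232,503)):
    print(c,plane("scene",U(*c),.037)[:2].round(4),plane("scene",U(*c)-b,.037)[:2].round(4),plane("scene",U(*c)-[-.9,-.2],.037)[:2].round(4))
S=np.load("pics/S2.npy");S0=np.load("pics/S.npy")
# ring/slot darkness in both scene images: fit ellipse centre via dark centroid
for im in(S,S0):
    g=im.astype('f4').mean(2)[188:206,202:222];k=cv2.resize(g,None,fx=10,fy=10,interpolation=cv2.INTER_CUBIC)
    d=cv2.morphologyEx(k,cv2.MORPH_BLACKHAT,np.ones((35,35)));
    yy,xx=np.mgrid[:k.shape[0],:k.shape[1]]
    m=((xx-95)/58)**2+((yy-98)/38)**2<1; w=np.where(m&(d>.4*d[m].max()),d,0)
    print(202+(w*xx).sum()/w.sum()/10-.45,188+(w*yy).sum()/w.sum()/10-.45, U(205,488))
E
```

```text
[0.4957 0.2076 0.2   ] [-0.78 -0.2  -1.18]
base corner [0.58986356 0.26865224]
bias [-0.46372893 -0.13546618]
(205, 488) [0.4923 0.2107] [0.4923 0.2086] [0.4927 0.2068]
(180, 472) [0.4967 0.2233] [0.4967 0.2211] [0.4972 0.2193]
(232, 503) [0.4887 0.1981] [0.4888 0.196 ] [0.4892 0.1942]
210.8377047236737 197.75600182097423 [211.94 197.58]
210.82178311317782 197.76098148664778 [211.94 197.58]
```

```bash
cat >> h.py <<'E'
def fz(n=4): 
    v=[]
    for _ in range(n): v.append(np.r_[arm.current_force(),arm.current_torque()]); arm.sleep(.01)
    return np.mean(v,0)
def lower(x,y,z0,z1,b,thr=3,step=.0006):
    """step down until contact; returns (z,wrench)"""
    z=z0;w=b
    while z>z1:
        z-=step; arm.move_l([x,y,z],feed=.02); w=fz(2)-b
        if w[2]>thr: break
    return z,w
E
python3 - <<'E'
from h import *
x,y=.495,.2075
arm.move_l([x,y,.122],rot(np.radians(-9)),feed=.15); arm.sleep(.2)
b=fz(10); np.save("b.npy",b); print(b.round(3),arm.current_t(),arm.current_ee_pos().round(4))
z,w=lower(x,y,.122,.1128,b); print(z,w.round(2),arm.current_ee_pos().round(4),arm.current_t())
E
```

```text
[ 0.097 -0.045 -1.028 -0.09   0.059  0.005] 16.975 [0.4954 0.2076 0.1227]
0.11239999999999994 [ 0.42  0.05  0.6   0.01 -0.01  0.01] [0.495  0.2075 0.1124] 21.2417
```

```bash
cat >> h.py <<'E'
def turn(x,y,z,a,step,n,b,stop):
    for i in range(n):
        a-=step; arm.move_l([x,y,z],rot(np.radians(a)),feed=.05); arm.sleep(.08)
        w=fz(3)-b; print(round(a,1),w.round(2),round(float(arm.current_t()),2),flush=True)
        if w[5]>stop or np.linalg.norm(w[:3])>12: break
    return a
E
python3 - <<'E'
from h import *
b=np.load("b.npy")
a=turn(.495,.2075,.1126,-9,3,7,b,.2)
R_=arm.current_tool_rot();print(arm.current_ee_pos().round(4),np.degrees(np.arctan2(R_[1,1],R_[0,1])),arm.current_width())
E
```

```text
-12 [ 0.07  0.26  0.16 -0.   -0.01  0.01] 21.6
-15 [-0.15  0.41  0.72  0.03  0.12  0.  ] 21.96
-18 [-2.35  0.95  0.27  0.28  0.41  0.01] 22.32
-21 [-2.66  2.19  0.12  0.43  0.63  0.08] 22.68
-24 [-2.42  1.48  0.52  0.52  0.84  0.14] 23.03
-27 [-3.66  2.85  0.5   0.72  0.98  0.17] 23.39
-30 [-4.25  2.56  0.2   0.82  1.12  0.17] 23.75
[0.4948 0.2075 0.1125] -29.875582692057215 0.02405827541970197
```

```bash
python3 - <<'E'
from h import *
b=np.load("b.npy")
arm.move_l([.4942,.208,.1126],feed=.05);arm.sleep(.1);print((fz(3)-b).round(2))
a=turn(.4942,.208,.1126,-30,3,6,b,.23)
E
```

```text
[-0.18 -1.44 -2.12 -0.37 -0.09  0.17]
-33 [ 1.19 -2.39 -2.07 -0.63 -0.34  0.16] 24.48
-36 [ 1.49 -3.11 -2.41 -0.76 -0.49  0.17] 24.84
-39 [ 1.64 -3.17 -1.43 -0.87 -0.55  0.18] 25.2
-42 [ 1.87 -3.56 -1.55 -0.88 -0.56  0.17] 25.56
-45 [ 2.13 -2.79 -1.07 -0.87 -0.49  0.17] 25.92
-48 [ 1.34 -2.6  -1.04 -0.79 -0.43  0.2 ] 26.27
```

```bash
python3 - <<'E'
from h import *
b=np.load("b.npy")
a=turn(.4945,.2078,.1126,-48,2,8,b,.33)
E
```

```text
-50 [-0.4  -0.92 -0.42 -0.2   0.14  0.2 ] 26.63
-52 [-1.89  0.11  0.2   0.03  0.4   0.21] 26.99
-54 [-2.1   0.94 -0.19  0.2   0.61  0.19] 27.35
-56 [-2.7   1.63  0.67  0.44  0.81  0.22] 27.71
-58 [-3.46  2.27  0.64  0.6   0.97  0.21] 28.07
-60 [-4.17  2.85  0.25  0.74  1.17  0.24] 28.43
-62 [-4.09  3.06  0.69  0.8   1.19  0.21] 28.78
-64 [-3.87  2.78  0.    0.84  1.22  0.24] 29.14
```

```bash
python3 - <<'E'
from h import *
b=np.load("b.npy")
a=turn(.4942,.2079,.1126,-64,2,8,b,.34)
E
```

```text
-66 [-3.55  2.01 -0.39  0.69  0.97  0.19] 29.5
-68 [-3.45  2.55 -0.35  0.78  1.    0.25] 29.86
-70 [-3.2   3.18 -0.75  0.87  1.03  0.23] 30.22
-72 [-3.57  3.9  -0.97  1.02  1.03  0.27] 30.57
-74 [-3.78  3.59 -0.87  1.04  1.04  0.26] 30.93
-76 [-3.4   4.51 -1.57  1.2   0.98  0.28] 31.29
-78 [-3.44  4.51 -0.69  1.23  0.99  0.29] 31.65
-80 [-3.3   4.27 -0.88  1.32  0.98  0.32] 32.01
```

```bash
python3 - <<'E'
from h import *
b=np.load("b.npy")
a=turn(.494,.2082,.1126,-80,2,4,b,.375)
arm.sleep(.3);print((fz(8)-b).round(3))
E
```

```text
-82 [-1.88  2.77 -1.67  0.83  0.69  0.33] 32.37
-84 [-1.69  2.95 -1.71  0.88  0.59  0.35] 32.73
-86 [-1.88  3.48 -1.38  0.94  0.58  0.38] 33.08
[-1.985  3.378 -1.351  0.971  0.529  0.382]
```

```bash
python3 - <<'E'
from h import *
b=np.load("b.npy");x,y=.494,.2082
a=turn(x,y,.1126,-86,1.5,1,b,.45)
for i in range(8):
    a+=2; arm.move_l([x,y,.1126],rot(np.radians(a)),feed=.05); arm.sleep(.05); w=fz(3)-b; print(a,w.round(2))
    if w[5]<.04: break
arm.move_l([x,y,.135],feed=.05); print((fz(3)-b).round(2),arm.current_t())
arm.move_l([x,y,.22],feed=.2)
S=np.mean([arm.snapshot("scene") for _ in range(4)],0).astype('u1')
cv2.imwrite("pics/after.png",cv2.resize(S[155:211,196:240,::-1],(440,560),interpolation=cv2.INTER_CUBIC))
print(arm.current_t(),arm.current_width())
E
```

```text
-87.5 [-1.98  3.71 -0.65  1.04  0.51  0.39] 33.81
-85.5 [-1.83  3.95 -1.47  1.06  0.54  0.33]
-83.5 [-1.39  3.66 -1.17  1.11  0.51  0.24]
-81.5 [-1.77  4.18 -0.94  1.11  0.51  0.17]
-79.5 [-1.7   3.99 -0.66  1.07  0.54  0.1 ]
-77.5 [-1.95  4.04 -0.4   0.98  0.64  0.06]
-75.5 [-2.28  3.04  0.27  0.84  0.72  0.03]
[-0.18  0.15  0.23  0.02  0.1   0.03] 36.3833
37.1583 0.023852331128204552
```

View pics/after.png

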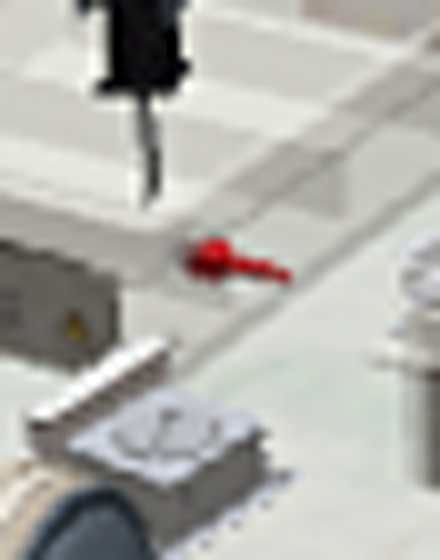

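The after view shows the slot turned well round and the gate drawn up to the housing at about (100,390). Next I'll stand the driver back.

```bash
python3 - <<'E'
from h import *
r=np.radians; P=[.4955,-.2105]
arm.move_to([*P,.25],rot(r(41))); print(arm.current_t())
arm.move_l([*P,.133],feed=.12); arm.sleep(.1); b=fz(5); print(b.round(2))
z,w=lower(*P,.133,.1245,b,thr=1.5,step=.001); print(z,w.round(2),arm.current_t())
arm.grip(.05); arm.move_l([*P,.26],feed=.15)
print(arm.current_t(),arm.current_width())
S=np.mean([arm.snapshot("scene") for _ in range(3)],0).astype('u1')
cv2.imwrite("pics/end.png",cv2.resize(S[150:246,192:336,::-1],(792,528),interpolation=cv2.INTER_CUBIC))
E
```

```text
39.6583
[ 0.04  0.46 -1.07 -0.05  0.01  0.01]
0.124 [-4.35  1.36 18.77  0.28  0.91 -0.03] 43.325
44.9667 0.049790058739751064
```

View pics/end.png

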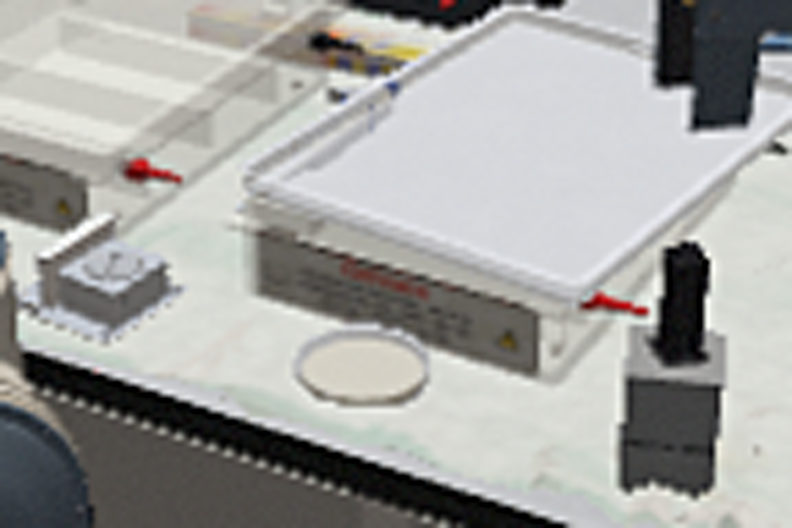

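The driver is standing upright in the stand at (685,300), the gate is against the fixture and the gripper is clear.

```bash
python3 -c "
from rig import arm
print(arm.current_t(),arm.current_force().round(2)); arm.sign_off()"
```

```text
45.1167 [ 0.31 -0.12 -0.13]
the job is handed in; nothing more can be done
```

The screwdriver closed the gate with the cam and is back in its stand. I handed the job in at 45.1 s of the 58 s allowed.

- **Grasp:** I gripped the driver, found from a picture which way the blade faced, then set it down and regripped it across the blade's thin direction.
- **Turning:** The blade went into the slot at the first try. I turned the disc clockwise in small steps. The resting moment was about 0.17 N m while the gate was free, and I stopped at 0.39 N m, inside the 0.36–0.46 band given for well tight.
- **Backing out:** I turned the driver back until the moment was almost gone (0.03 N m) before lifting it out. The moment fell off smoothly, so I take it the cam held, but I did not measure it again afterwards.
- **Last checks:** The final scene-camera picture shows the gate drawn in against the fixture, the driver upright in the stand, and the gripper clear with no contact force. At this resolution I could not confirm how far the seal is compressed, so tightness rests on the moment reading.
- **Less clean points:**
  - The side force on the blade reached about 5.5 N because the disc's centre was about 1 mm off my estimate; I corrected for it as I went.
  - Setting the driver down pressed on the stand with about 19 N on the last step, more than I intended.
  - The two cameras disagreed by 4–7 mm at first. I averaged them and corrected using the blade tip's known position.
  - I checked the other bench items only by what shows in the last picture, which covers part of the bench.

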